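Cull the odd blanks into the drawer

TASK

Pull the red drawer fully out from under the sorting stand, then slide the two faulty turquoise blanks (the one with a corner broken off and the one that is too short) off the open front edge of the stand so that they drop into the drawer, without picking them up. Then push the drawer fully shut with them inside. Leave the three sound blanks where they lie and do not disturb the other things on the bench.

Things in the scene. Friction and masses are not known exactly. Their poses are not given: they have to be found in the camera images.
- stand: Fixed pine sorting stand, 160 (x) x 340 (y) x 66 mm. Origin: centre of its underside on the bench; x runs from the front (drawer side, facing the robot) to the back. Top surface at z = 66 mm with lips 8 mm wide and high along the back (from x = 72 mm) and sides (from |y| = 162 mm), none at the front edge (x = -80 mm). Five blanks lie on it in one row along y, about 64 mm apart
- front_edge (a point): Middle of the stand's lipless front edge, at the height of the top surface; axes as the stand's. A blank slid over this edge drops into the drawer if that is pulled out
- drawer (a joint): Red plastic drawer under the stand's top: 0 = fully shut, grows as it is pulled out towards the stand's -x, stop at 0.085 m. Light friction holds it where it is left; it starts up to 15 mm open. Its front panel is 330 mm wide, 12 mm thick, its top at z = 50 mm, and covers the stand's front face when shut
- drawer_pull (a point): Grip point of the drawer's pull, a red upright tab in the middle of the drawer front: 16 mm thick (y), sticking out 30 mm (x), from 16 to 50 mm above the bench. The point lies mid-length and mid-thickness, 38 mm above the bench, 15 mm in front of the panel; moves with the drawer; axes as the stand's
- drawer_floor (a point): Centre of the drawer's inner floor, 10 mm above the bench; the inside is 139 (x) x 298 (y) mm with walls 36 mm high; moves with the drawer; axes as the stand's
- sound_1: Rectangular turquoise blank, whole: 44 (x) x 32 (y) x 14 (z) mm, all four corners square. Origin at the centre of its underside, z up. Lies flat on the stand's top.
- sound_2: Rectangular turquoise blank, whole: 44 (x) x 32 (y) x 14 (z) mm, all four corners square. Origin at the centre of its underside, z up. Lies flat on the stand's top.
- sound_3: Rectangular turquoise blank, whole: 44 (x) x 32 (y) x 14 (z) mm, all four corners square. Origin at the centre of its underside, z up. Lies flat on the stand's top.
- chipped: Turquoise blank like the sound ones (44 x 32 x 14 mm) but with one corner broken off: the corner at +x, +y is cut away in a straight slant, 22 mm along x and 20 mm along y. Origin at the centre of the underside of the full 44 x 32 outline
- short: Turquoise blank that is too short: only 24 (x) x 32 (y) x 14 mm, square corners. Origin at the centre of its underside
- specimen_box: Shut clear acrylic specimen box with a steel latch, fixed, 90 (x) x 120 (y) x 54 mm; origin at the centre of its underside. Not part of the job
- rough: Loose chunk of turquoise matrix, about 50 x 42 x 45 mm, on the bench; origin at the centre of its underside. Leave alone
- loupe: Black aluminium loupe lying on the bench, round eyepiece 34 mm across at the origin with a 36 mm long body along +x, 22 mm high. Leave alone
- dop_stick: Wooden dop stick lying on the bench along its x, 125 mm long, 10 mm thick; origin near its middle on the underside. Leave alone
Not all that is in view belongs to the job. Leave any pink look-alike of the sound_2 alone.

How it is judged (in metres and radians):
On the way, in this order (a step that is already met when the one before it is completed fails the run):
1. the drawer is pulled out (value of joint drawer above 0.07 m), for 0.2 s.
2. the chipped and the short blank lie in the pulled-out drawer (x of chipped in the frame of drawer_floor between -0.072 and 0.072 m and y of chipped in the frame of drawer_floor between -0.152 and 0.152 m and z of chipped in the frame of drawer_floor between -0.006 and 0.038 m and x of short in the frame of drawer_floor between -0.072 and 0.072 m and y of short in the frame of drawer_floor between -0.152 and 0.152 m and z of short in the frame of drawer_floor between -0.006 and 0.038 m and value of joint drawer above 0.03 m), for 0.2 s.
At the end, for the whole second after the job is handed in: The drawer is shut to within 6 mm; the chipped and the short blank lie inside it at rest (origins within the inner walls, less than 38 mm above its floor); the three sound blanks lie at rest on the stand within 15 mm of where they started (value of joint drawer below 0.006 m and x of chipped in the frame of drawer_floor between -0.072 and 0.072 m and y of chipped in the frame of drawer_floor between -0.152 and 0.152 m and z of chipped in the frame of drawer_floor between -0.006 and 0.038 m and x of short in the frame of drawer_floor between -0.072 and 0.072 m and y of short in the frame of drawer_floor between -0.152 and 0.152 m and z of short in the frame of drawer_floor between -0.006 and 0.038 m and distance of each of sound_1, sound_2, sound_3 from where it was at the start of the episode below 0.015 m and linear speed of each of sound_1, sound_2, sound_3, chipped, short below 0.02 m/s); the robot touches nothing.
It fails at once if a sound blank is shifted by more than 15 mm (distance of any of sound_1, sound_2, sound_3 from where it was at the start of the episode above 0.015 m).
It fails at once if a faulty blank is picked up (its origin more than 25 mm above the stand's top) (z of any of chipped, short in the frame of stand above 0.091 m).
It fails at once if the chunk, the loupe or the dop stick is moved by more than 20 mm (distance of any of rough, loupe, dop_stick from where it was at the start of the episode above 0.02 m).
It also fails if it takes over 62 s, if anything falls off the work surface, if the arm or the gripper's body presses on something with over 40 N, if the wrist force passes 120 N, or if a joint passes its speed limit or range.

ROBOT

A 7-joint arm with a two-finger parallel gripper is mounted at the origin on the work surface. World frame = base frame: x ahead of the robot, y to its left, z up, the work surface at z = 0. Lengths are in mm, angles in rad, forces in N, time in s.
With the tool pointing down it reaches from about 400 to 875 mm from the base axis. Payload 4.4 kg.
Tool frame: the origin (TCP) lies at the very end of the fingers, on their centre line; the grasp point (between the pads) lies 19 mm behind it; z points along the fingers, y is the direction in which the jaws open and shut (so a half turn about z gives the same grasp; the last joint's range is limited). The gripper opens to 85 mm and grips with 20 to 120 N. Pads are 22 mm wide; open, the fingers measure 114 mm over their backs; the gripper's body (76 mm by 85 mm) begins 54 mm behind the grasp point. The pads swing forward as they close: fully open they stand 13 mm farther back than shut.
Start: joints at [1.14, 0.628, 0.038, 1.517, -0.027, 0.996, -0.02], TCP at [231.924, -607.231, 231.313] pointing down, gripper open.
Joint ranges: [-3.06, 3.06], [-0.37, 2.12], [-1.25, 1.32], [0.18, 2.47], [-1.1, 4.24], [0.23, 1.98], [-2.94, 2.94]. Speed limits (rad/s): [2.57, 2.57, 3.14, 3.14, 3.14, 3.14, 3.14].

INTERFACE

Orientations are given as [roll, pitch, yaw] about the fixed x, y, z axes, in that order (R = Rz(yaw) Ry(pitch) Rx(roll)).
In Python, from cell import ctrl, eyes gives the robot as it stands.
- The arm moves only by the tool move_arm, never from a script. Its argument "increments" is a list of rows, each a list of 6 numbers: the shift along the tool's x, y, z in cm, then the turn, a rotation vector about the tool's x, y, z in degrees. In form: [[x, y, z, wx, wy, wz], ...]. A call has 1 to 20 rows; each row is the pose to reach, as a shift and turn from the pose commanded when the call began, along the tool's axes at that moment; what a row does not reach only later rows make up. A row lasts 1/10 s, in which the tool goes at most 50 mm and 8.59 degrees, less where a joint would pass 70% of its speed; a pose out of reach is approached as far as the arm can. A call with a gripper value outside its range is refused whole. "grip" is the opening, from -1 (shut) to 1 (fully open), set as the call begins (left out, the last holds). The fingers move at their own pace and stop on an object; the grip force is fixed at half the most. Time passes only in rows, so rows that repeat a pose let the fingers close. It gives the time, the measured TCP pose, the force and the opening at its end, in the units of the state.
- ctrl.read_state(): the state, without advancing time (a new reading comes with each control period).
- eyes.get_image(name): name is "scene" or "top" or "wrist"; returns the picture (480x640x3 uint8, red, green, blue); there is no depth.
- eyes.calibration(name): a dict with "fx", "fy", "cx", "cy" (pixels), "dist" ([k1, k2, p1, p2, k3] as OpenCV has them; the pictures are not rectified), "pose" (4x4, takes a point from camera to world coordinates); the wrist camera has in their place "tool_from_camera" (4x4, takes a point from camera to tool coordinates, whose origin is the TCP and whose axes are the flange's). Camera axes: x right, y up, looking along -z (the intrinsics and any distortion apply to the point x, -y, -z); pixel columns grow to the right and rows downward; lengths in mm; the calibration is good to about 2 mm. A picture is of the moment at which its call begins: read the wrist's pose just before it. calibration takes no time and is no camera call.
- ctrl.finish_job(): hands the job in, once; it reports no verdict.
The state is a dict: "clock": time; "qpos": joint angles; "qd": joint speeds; "tau": joint torques, N m; "eef_pos": TCP position; "tool_rot": TCP orientation; "force": force on the tool from outside, world axes, zero at the start; "torque": the same for the moment, N m; "width": finger opening in mm.
Only numpy, scipy, OpenCV 4.12 (cv2) and the standard library are available. Lean on these libraries where they do the work, as an engineer would, in place of code of your own. Each camera call takes 0.05 s, during which the arm holds its last target. There are 200 camera calls.

## Working session

There is one attempt and no reset: what is moved stays moved. The work goes in short steps, Python scripts to look and compute and a tool call to move; the robot and the scene stay as the last step left them, time stands still between calls to the robot, and variables do not carry over. Pictures are saved under pics/ and viewed, about 8 in all and at most 12, crops included, and the job is handed in when it is done.

Besides the shell and the picture viewer there is one more tool, called as a command line: name --pt "numbers of a row" for each row, then --argument value for the rest. move_arm: Moves the arm, as the interface text tells. Its arguments: {"type":"object","properties":{"increments":{"type":"array","items":{"type":"array","items":{"type":"number"}}},"grip":{"type":"number"}},"required":["increments"]}

```bash
mkdir -p pics; ls; python3 - <<'E'
from cell import ctrl, eyes
import cv2, numpy as np
for n in ["scene","top"]:
    cv2.imwrite(f"pics/{n}0.png", eyes.get_image(n)[:,:,::-1])
    c=eyes.calibration(n); print(n,{k:np.round(v,3).tolist() for k,v in c.items()})
print(ctrl.read_state())
c=eyes.calibration("wrist");print({k:np.round(v,3).tolist() for k,v in c.items()})
E
```

```text
pics
scene {'fx': 435.104, 'fy': 435.104, 'cx': 316.707, 'cy': 247.627, 'dist': [-0.092, 0.0, 0.0, 0.0, 0.0], 'pose': [[-0.399, -0.649, 0.648, 1226.453], [0.917, -0.281, 0.284, 284.826], [-0.002, 0.707, 0.707, 736.124], [0.0, 0.0, 0.0, 1.0]]}
top {'fx': 533.117, 'fy': 533.117, 'cx': 321.769, 'cy': 235.128, 'dist': [-0.066, 0.0, 0.0, 0.0, 0.0], 'pose': [[-0.059, 0.977, -0.203, 396.157], [-0.998, -0.057, 0.012, 11.5], [0.001, 0.204, 0.979, 1119.67], [0.0, 0.0, 0.0, 1.0]]}
{'clock': 0.1, 'qpos': array([ 1.14016269,  0.62922798,  0.0384652 ,  1.51829193, -0.02702581,
        0.99634352, -0.02001793]), 'qd': array([ 0.00118068, -0.00337271,  0.00069761, -0.00275133,  0.00115741,
        0.00054766,  0.00086314]), 'tau': array([ 3.42277155e-03, -5.64534581e+01,  1.23045199e+00, -1.93975031e+01,
        1.12226175e-02,  5.33372979e-03, -9.72621716e-08]), 'eef_pos': array([ 231.73060892, -606.66240333,  230.49041444]), 'tool_rot': array([-3.13984020e+00,  7.68937083e-06,  3.64784594e-01]), 'force': array([-0.61436689, -0.15619506, -0.57409728]), 'torque': array([ 0.04530879, -0.02642803, -0.04623693]), 'width': 85.38385411544604}
{'fx': 426.174, 'fy': 426.174, 'cx': 313.401, 'cy': 241.495, 'dist': [-0.082, 0.0, 0.0, 0.0, 0.0], 'tool_from_camera': [[-0.0, 0.948, 0.317, 80.804], [1.0, 0.0, -0.001, -0.367], [-0.001, 0.317, -0.948, -141.681], [0.0, 0.0, 0.0, 1.0]]}
```

View pics/top0.png

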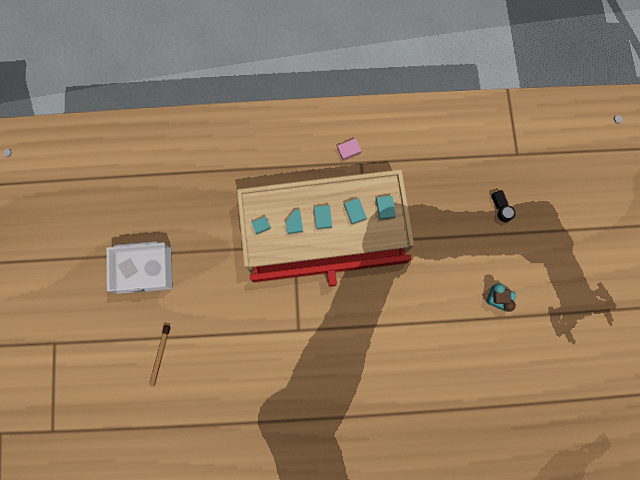

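View pics/scene0.png

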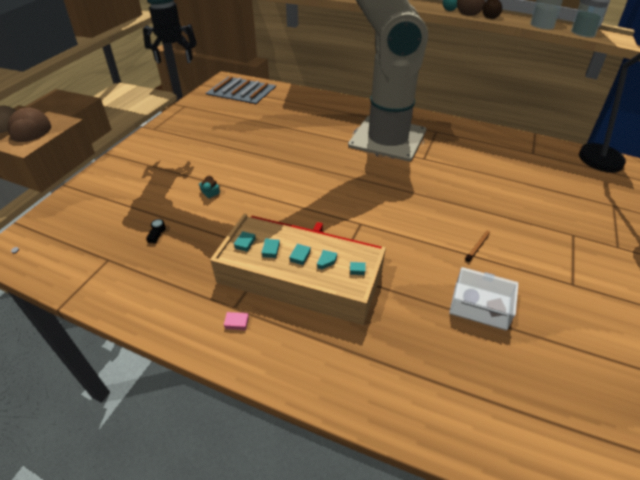

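Top view: five turquoise candidates lie at (261,225), which looks short, (294,220), which looks chipped, and (323,216), (355,210), (386,206), which look whole. The pink look-alike is at (349,148), the chunk at (500,297), and the drawer pull at (332,278). The scene view agrees. Next is a close crop to check.

```bash
cat > h.py <<'E'
import numpy as np, cv2
from scipy.spatial.transform import Rotation as R
from cell import ctrl, eyes
def pix2w(name, uv, z, st=None):
    c=eyes.calibration(name); K=np.array([[c['fx'],0,c['cx']],[0,c['fy'],c['cy']],[0,0,1]])
    if name=="wrist":
        T=np.eye(4); T[:3,:3]=R.from_euler('xyz',st['tool_rot']).as_matrix(); T[:3,3]=st['eef_pos']; P=T@c['tool_from_camera']
    else: P=np.array(c['pose'])
    n=cv2.undistortPoints(np.array(uv,float).reshape(-1,1,2),K,np.array(c['dist'])).reshape(-1,2)
    d=np.c_[n[:,0],-n[:,1],-np.ones(len(n))]@P[:3,:3].T; o=P[:3,3]
    return o+d*((np.broadcast_to(z,len(n))-o[2])/d[:,2])[:,None]
E
python3 - <<'E'
import cv2
im=cv2.imread("pics/top0.png")[160:295,232:422]
cv2.imwrite("pics/crop0.png",cv2.resize(im,None,fx=4,fy=4,interpolation=cv2.INTER_CUBIC))
from h import *
np.set_printoptions(suppress=True,precision=1)
# masks of turquoise
im=cv2.imread("pics/top0.png"); h=cv2.cvtColor(im,cv2.COLOR_BGR2HSV)
m=cv2.inRange(h,(80,80,60),(100,255,255)); n,l,s,c=cv2.connectedComponentsWithStats(m)
for i in range(1,n):
    if s[i,4]>50:
        r=cv2.minAreaRect(np.argwhere(l==i)[:,::-1].astype(np.float32))
        b=pix2w("top",cv2.boxPoints(r),78)[:,:2]
        print(c[i],s[i,4],b.mean(0),"corners",b.tolist() and np.round(b).tolist())
E
```

```text
[385.5 207. ] 334 [ 663.2 -133.9] corners [[684.0, -116.0], [687.0, -148.0], [643.0, -151.0], [640.0, -119.0]]
[354.9 210.6] 331 [659.3 -71.3] corners [[676.0, -50.0], [685.0, -80.0], [643.0, -92.0], [633.0, -62.0]]
[322.7 216.7] 331 [650.4  -5.8] corners [[672.0, 11.0], [673.0, -20.0], [629.0, -22.0], [627.0, 8.0]]
[294.3 222.3] 275 [644.7  53.6] corners [[665.0, 71.0], [668.0, 41.0], [624.0, 37.0], [621.0, 67.0]]
[260.7 224.8] 181 [640.9 119.4] corners [[648.0, 138.0], [657.0, 109.0], [634.0, 101.0], [625.0, 130.0]]
[499.1 287.8] 77 [ 485.9 -344.3] corners [[488.0, -331.0], [499.0, -345.0], [484.0, -357.0], [473.0, -344.0]]
[495.1 302.2] 106 [ 457.  -333.1] corners [[469.0, -312.0], [482.0, -331.0], [445.0, -355.0], [432.0, -335.0]]
```

View pics/crop0.png

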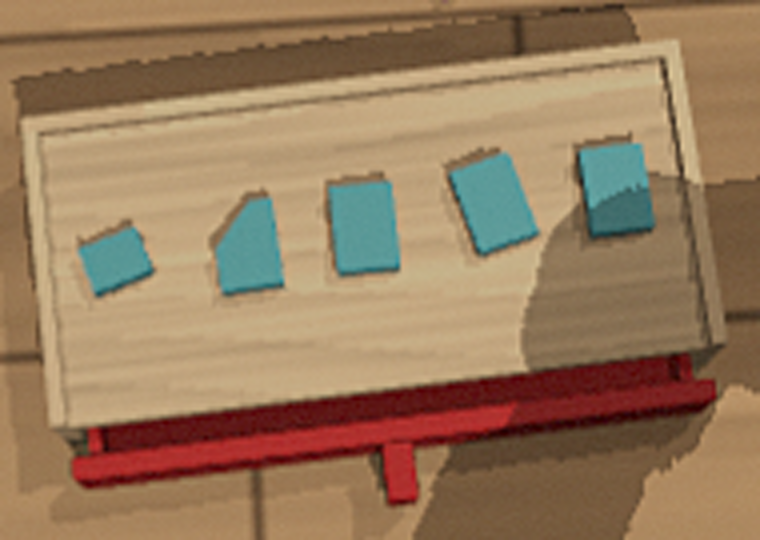

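The crop confirms it: the short blank is at crop (117,262), the chipped one at (250,245), and the other three are whole. The drawer is slightly open, with its tab from (397,447) to (402,503). Next I work out the stand frame and the targets.

```bash
python3 - <<'E'
from h import *
np.set_printoptions(suppress=True,precision=1)
f=lambda L:[(232+u/4,160+v/4) for u,v in L]
# lip outer corners z=74: BL, BR, and front ends of side lips
b=pix2w("top",f([(22,120),(680,42),(52,428),(722,345)]),74)[:,:2]
print(b, [np.linalg.norm(b[i]-b[j]) for i,j in((0,1),(2,3),(0,2),(1,3))])
yv=(b[0]-b[1])+(b[2]-b[3]); yaw=np.arctan2(yv[1],yv[0])-np.pi/2
c=b.mean(0); print("yaw",yaw,np.degrees(yaw),"c",c)
t=pix2w("top",f([(402,503),(397,447),(80,470),(712,388)]),50)[:,:2]
Rm=np.array([[np.cos(yaw),-np.sin(yaw)],[np.sin(yaw),np.cos(yaw)]])
print("tab end/base, panel ends: world",t,"stand",(t-c)@Rm)
q=np.array([[663.2,-133.9],[659.3,-71.3],[650.4,-5.8],[644.7,53.6],[640.9,119.4]])
print("blanks stand",(q-c)@Rm)
E
```

```text
[[ 717.6  164.6]
 [ 739.6 -174.8]
 [ 558.   153.9]
 [ 580.2 -181.5]] [np.float64(340.1475608000272), np.float64(336.12228111251295), np.float64(159.99103821944237), np.float64(159.55521243698007)]
yaw 0.06540962456307531 3.7476954269994565 c [648.9  -9.5]
tab end/base, panel ends: world [[ 513.4  -17.6]
 [ 541.9  -16.8]
 [ 539.5  143.6]
 [ 562.6 -178.8]] stand [[-135.7    0.8]
 [-107.2   -0.3]
 [ -99.1  159.9]
 [ -97.2 -163.3]]
blanks stand [[   6.2 -125.1]
 [   6.4  -62.4]
 [   1.8    3.6]
 [  -0.    63.2]
 [   0.5  129.1]]
```

```bash
cat >> h.py <<'E'
C=np.array([648.9,-9.5]); YAW=0.0654
RM=np.array([[np.cos(YAW),-np.sin(YAW)],[np.sin(YAW),np.cos(YAW)]])
def inc(sx,sy,z,yaw=0.,st=None):
    "increment (cm,deg) to stand-frame x,y, height z, yaw rel. stand, tool down"
    st=st or ctrl.read_state(); A=R.from_euler('xyz',st['tool_rot'])
    p=np.r_[C+RM@[sx,sy],z]; B=R.from_euler('xyz',[np.pi,0,YAW+yaw])
    return np.round(np.r_[A.inv().apply(p-st['eef_pos'])/10,np.degrees((A.inv()*B).as_rotvec())],2)
def sf(): 
    st=ctrl.read_state(); return np.round(np.r_[(st['eef_pos'][:2]-C)@RM,st['eef_pos'][2]],1)
E
python3 -c "
from h import *
print(inc(-123,0,130))"
```

```text
[ 4.852e+01 -4.451e+01  1.013e+01 -1.000e-01  2.000e-02  1.715e+01]
```

move_arm --pt "48.5 -44.5 10.1 -0.1 0 17.15" --pt "48.5 -44.5 10.1 -0.1 0 17.15" --pt "48.5 -44.5 10.1 -0.1 0 17.15" --pt "48.5 -44.5 10.1 -0.1 0 17.15" --pt "48.5 -44.5 10.1 -0.1 0 17.15" --pt "48.5 -44.5 10.1 -0.1 0 17.15" --pt "48.5 -44.5 10.1 -0.1 0 17.15" --pt "48.5 -44.5 10.1 -0.1 0 17.15" --pt "48.5 -44.5 10.1 -0.1 0 17.15" --pt "48.5 -44.5 10.1 -0.1 0 17.15" --pt "48.5 -44.5 10.1 -0.1 0 17.15" --pt "48.5 -44.5 10.1 -0.1 0 17.15" --pt "48.5 -44.5 10.1 -0.1 0 17.15" --pt "48.5 -44.5 10.1 -0.1 0 17.15" --pt "48.5 -44.5 10.1 -0.1 0 17.15" --pt "48.5 -44.5 10.1 -0.1 0 17.15" --pt "48.5 -44.5 10.1 -0.1 0 17.15" --pt "48.5 -44.5 10.1 -0.1 0 17.15" --pt "48.5 -44.5 10.1 -0.1 0 17.15" --pt "48.5 -44.5 10.1 -0.1 0 17.15" --grip 0.1

```text
clock: 2.1
eef_pos: [526.1, -19.3, 130.5]
tool_rot: [3.14, -0.0, 0.064]
force: [-0.0, 0.8, 0.7]
width: 46.7
```

```bash
python3 -c "
from h import *
st=ctrl.read_state(); print(st['clock'],sf(),inc(-123,0,20))
np.save('st1.npy',st,allow_pickle=True)
cv2.imwrite('pics/w1.png',eyes.get_image('wrist')[:,:,::-1])"
```

```text
2.1 [-123.1   -1.8  130.5] [ 1.000e-02 -2.000e-01  1.105e+01  1.000e-01 -3.000e-02 -8.000e-02]
```

View pics/w1.png

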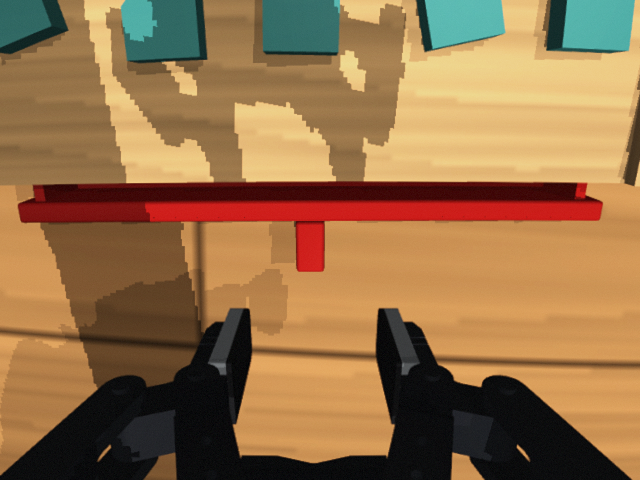

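Wrist view: tab at (311,222–270), centred between the fingers. The stand's front edge is at row ~185 and the panel front at row ~220.

```bash
python3 -c "
from h import *
st=np.load('st1.npy',allow_pickle=True).item()
p=pix2w('wrist',[(310,223),(311,268),(311,185),(50,184),(600,184),(103,220),(570,218)],np.array([50,50,66,66,66,50,50]),st)[:,:2]
print(np.round((p-C)@RM,1))"
```

```text
[[-1.061e+02 -1.000e-01]
 [-1.324e+02 -5.000e-01]
 [-8.220e+01 -8.000e-01]
 [-8.040e+01  1.310e+02]
 [-8.080e+01 -1.480e+02]
 [-1.039e+02  1.141e+02]
 [-1.032e+02 -1.452e+02]]
```

move_arm --pt "0 -0.15 3 0 0 0" --pt "0 -0.15 6 0 0 0" --pt "0 -0.15 9 0 0 0" --pt "0 -0.15 11 0 0 0" --pt "0 -0.15 11 0 0 0" --pt "0 -0.15 11 0 0 0"

```text
clock: 2.75
eef_pos: [526.2, -17.4, 20.5]
tool_rot: [3.14, 0.0, 0.065]
force: [-0.7, -0.0, 0.2]
width: 46.8
```

move_arm --pt "0 0 0 0 0 0" --pt "0 0 0 0 0 0" --pt "0 0 0 0 0 0" --pt "0 0 0 0 0 0" --pt "0 0 0 0 0 0" --pt "0 0 0 0 0 0" --pt "0 0 0 0 0 0" --grip -1

```text
clock: 3.45
eef_pos: [527.2, -17.4, 21.7]
tool_rot: [3.14, -0.003, 0.065]
force: [0.3, -0.5, 6.4]
width: 15.0
```

Gripped the tab (15 mm). Now pulling.

move_arm --pt "-0.5 0 0 0 0 0" --pt "-1 0 0 0 0 0" --pt "-1.5 0 0 0 0 0" --pt "-2 0 0 0 0 0" --pt "-2.5 0 0 0 0 0" --pt "-3 0 0 0 0 0" --pt "-3.5 0 0 0 0 0" --pt "-4 0 0 0 0 0" --pt "-4.5 0 0 0 0 0" --pt "-5 0 0 0 0 0" --pt "-5.5 0 0 0 0 0" --pt "-6 0 0 0 0 0" --pt "-6.5 0 0 0 0 0" --pt "-7 0 0 0 0 0" --pt "-7.2 0 0 0 0 0" --pt "-7.2 0 0 0 0 0" --pt "-7.2 0 0 0 0 0" --pt "-7.2 0 0 0 0 0"

```text
clock: 5.25
eef_pos: [455.4, -22.2, 21.6]
tool_rot: [3.139, -0.003, 0.065]
force: [-0.3, -0.3, 11.3]
width: 15.4
```

move_arm --pt "0 0 0 0 0 0" --pt "0 0 0 0 0 0" --pt "0 0 0 0 0 0" --pt "0 0 0 0 0 0" --grip 0.1

```text
clock: 5.65
eef_pos: [454.1, -21.8, 20.2]
tool_rot: [3.14, 0.0, 0.065]
force: [0.0, 0.4, -0.3]
width: 46.9
```

move_arm --pt "0 0 -4 0 0 0" --pt "0 0 -8 0 0 0" --pt "0 0 -12 0 0 0" --pt "0 0 -13 0 0 0" --pt "0 0 -13 0 0 0"

```text
clock: 6.15
eef_pos: [455.3, -21.3, 151.4]
tool_rot: [3.14, -0.003, 0.066]
force: [-0.2, 0.4, -0.3]
width: 47.2
```

```bash
python3 -c "
from h import *
st=ctrl.read_state(); print(st['clock'],sf(),inc(50,128,150))
cv2.imwrite('pics/t2.png',cv2.resize(eyes.get_image('top')[150:310,220:430,::-1],None,fx=3.5,fy=3.5))"
```

```text
6.15 [-194.     0.8  151.4] [ 24.41 -12.69   0.2    0.09  -0.2    0.05]
```

View pics/t2.png

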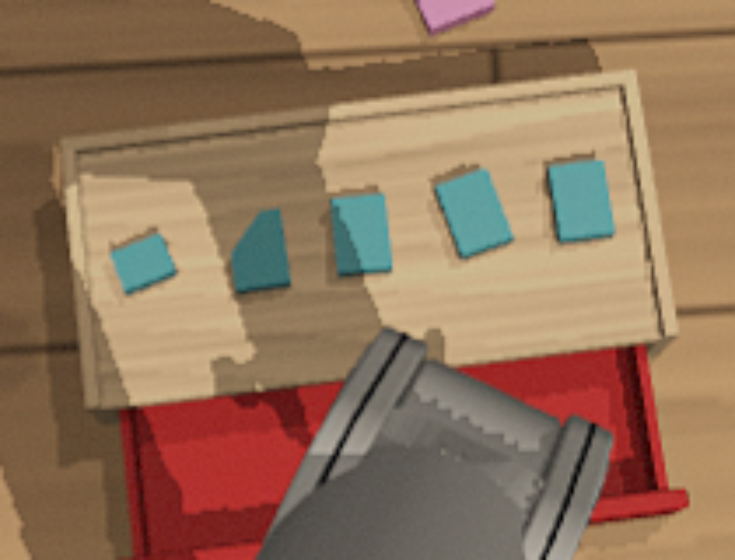

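The drawer is fully out. The next move takes the closed fingers behind the short blank.

move_arm --pt "5 -3 0 0 0 0" --pt "10 -6 0 0 0 0" --pt "15 -9 0 0 0 0" --pt "20 -12 0 0 0 0" --pt "24.4 -12.8 0 0 -0.2 0" --pt "24.4 -12.8 0 0 -0.2 0" --pt "24.4 -12.8 0 0 -0.2 0" --pt "24.4 -12.8 0 0 -0.2 0" --grip -1

```text
clock: 7.0
eef_pos: [687.8, 121.3, 146.9]
tool_rot: [3.139, 0.008, 0.065]
force: [-1.0, -0.2, -0.1]
width: 0.2
```

```bash
python3 -c "
from h import *
st=ctrl.read_state(); print(st['clock'],sf(),st['width'],inc(50,129,69),inc(-95,129,69))
np.save('st2.npy',st,allow_pickle=True)
cv2.imwrite('pics/w2.png',eyes.get_image('wrist')[:,:,::-1])"
```

```text
7.0 [ 47.4 128.  146.9] 0.18992476824143092 [ 0.32 -0.12  7.79  0.12  0.47 -0.03] [-14.17  -0.11   7.91   0.12   0.47  -0.03]
```

View pics/w2.png

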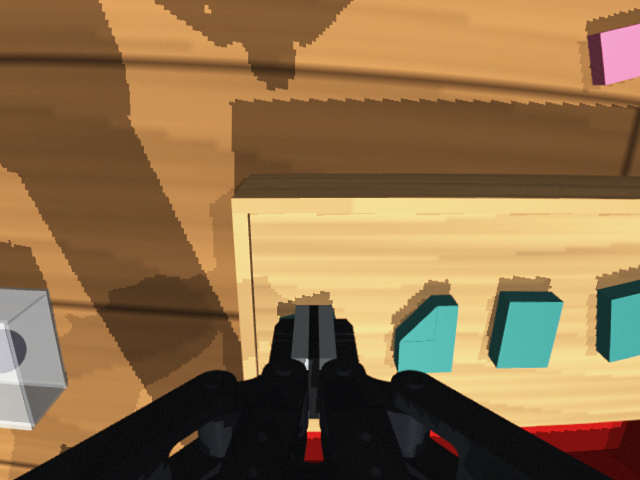

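The short blank (back edge at (305,318)) is under and ahead of the fingers, and the side lip is clear at column ~250. Descending and pushing slowly.

move_arm --pt "0 0 0 0 0 0" --pt "0.2 -0.1 3 0 0 0" --pt "0.2 -0.1 6 0 0 0" --pt "0.2 -0.1 8 0 0 0" --pt "0.2 -0.1 8 0 0 0" --pt "0.2 -0.1 8 0 0 0"

```text
clock: 7.65
eef_pos: [690.5, 122.4, 70.3]
tool_rot: [3.14, 0.004, 0.065]
force: [-0.6, -0.7, 0.2]
width: -0.1
```

```bash
python3 -c "
from h import *
st=ctrl.read_state(); print(st['clock'],sf(),st['force'],inc(-60,129,69),inc(-92,129,69))"
```

```text
7.65 [ 50.1 128.9  70.3] [-0.55904018 -0.65041206  0.21687427] [-11.01   0.     0.18   0.1    0.22  -0.05] [-14.21   0.     0.19   0.1    0.22  -0.05]
```

move_arm --pt "-0.6 0 0.1 0 0 0" --pt "-1.2 0 0.1 0 0 0" --pt "-1.8 0 0.1 0 0 0" --pt "-2.4 0 0.1 0 0 0" --pt "-3 0 0.1 0 0 0" --pt "-3.6 0 0.1 0 0 0" --pt "-4.2 0 0.1 0 0 0" --pt "-4.8 0 0.1 0 0 0" --pt "-5.4 0 0.1 0 0 0" --pt "-6 0 0.1 0 0 0" --pt "-6.6 0 0.1 0 0 0" --pt "-7.2 0 0.1 0 0 0" --pt "-7.8 0 0.1 0 0 0" --pt "-8.4 0 0.1 0 0 0" --pt "-9 0 0.1 0 0 0" --pt "-9.5 0 0.1 0 0 0" --pt "-10 0 0.1 0 0 0" --pt "-10 0 0.1 0 0 0"

```text
clock: 9.45
eef_pos: [590.5, 116.5, 69.5]
tool_rot: [3.14, 0.004, 0.065]
force: [0.5, 0.4, -0.7]
width: 0.2
```

move_arm --pt "-0.4 0 0 0 0 0" --pt "-0.8 0 0 0 0 0" --pt "-1.2 0 0 0 0 0" --pt "-1.6 0 0 0 0 0" --pt "-2 0 0 0 0 0" --pt "-2.4 0 0 0 0 0" --pt "-2.8 0 0 0 0 0" --pt "-3.1 0 0 0 0 0" --pt "-3.1 0 0 0 0 0" --pt "-3.1 0 0 0 0 0"

```text
clock: 10.45
eef_pos: [560.5, 114.4, 69.6]
tool_rot: [3.14, 0.003, 0.065]
force: [0.0, 0.4, 0.6]
width: -0.0
```

move_arm --pt "0 0 -3 0 0 0" --pt "0 0 -7 0 0 0" --pt "0 0 -8 0 0 0" --pt "0 0 -8 0 0 0"

```text
clock: 10.85
eef_pos: [562.1, 114.8, 151.2]
tool_rot: [3.141, -0.001, 0.066]
force: [-0.3, 0.5, -0.2]
width: 0.5
```

```bash
python3 -c "
from h import *
st=ctrl.read_state(); print(st['clock'],sf(),inc(0,63,150))
cv2.imwrite('pics/t3.png',cv2.resize(eyes.get_image('top')[150:310,220:430,::-1],None,fx=3.5,fy=3.5))"
```

```text
10.85 [-78.5 129.7 151.2] [ 7.85  6.67  0.14  0.06 -0.04  0.02]
```

View pics/t3.png

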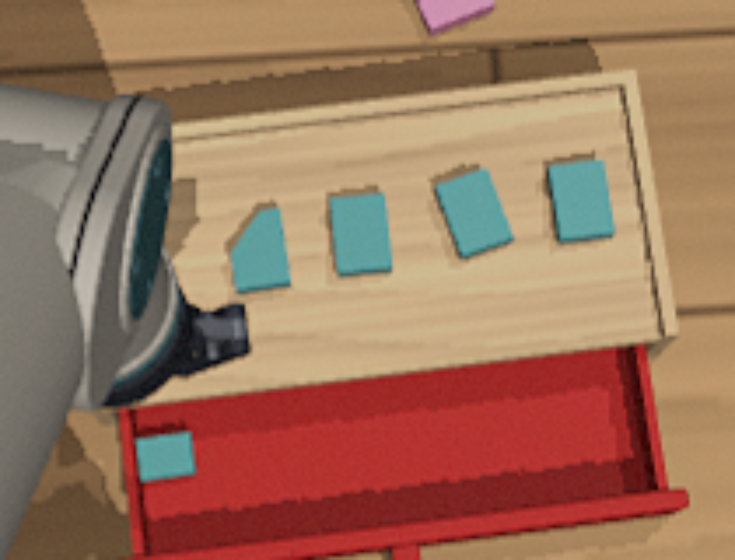

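The short blank lies flat in the drawer at (165,455), and the four others are undisturbed. I will straddle the chipped blank at its full-width front half and slide it out lightly held, so it can't swivel.

```bash
python3 -c "
from h import *
print(inc(-10,65,150),inc(-10,65,67))"
```

```text
[ 6.97  6.49 -0.03  0.07  0.13  0.02] [6.99 6.48 8.27 0.07 0.13 0.02]
```

move_arm --pt "3.5 3.2 0 0 0 0" --pt "6.8 6.5 0.2 0 0 0" --pt "6.8 6.5 0.2 0 0 0" --pt "6.8 6.5 0.2 0 0 0" --pt "6.8 6.5 0.2 0 0 0" --pt "6.8 6.5 0.2 0 0 0" --grip 0

```text
clock: 11.5
eef_pos: [631.5, 55.8, 146.6]
tool_rot: [3.141, 0.005, 0.067]
force: [0.3, 0.3, -0.2]
width: 42.9
```

```bash
python3 -c "
from h import *
st=ctrl.read_state(); print(st['clock'],sf(),st['width'],inc(-10,65,67))
np.save('st3.npy',st,allow_pickle=True)
cv2.imwrite('pics/w3.png',eyes.get_image('wrist')[:,:,::-1])"
```

```text
11.5 [-13.1  66.3 146.6] 42.93753384400143 [0.35 0.12 7.96 0.03 0.3  0.1 ]
```

View pics/w3.png

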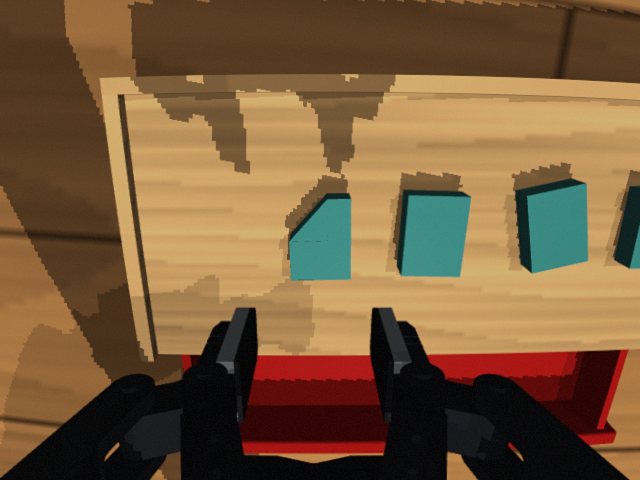

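Wrist view: chipped blank with front edge (291–350, 279) and back at (340,195). Its sound neighbour starts at column ~397. Checking position at z = 80.

```bash
python3 -c "
from h import *
st=np.load('st3.npy',allow_pickle=True).item()
p=pix2w('wrist',[(291,279),(350,279),(350,196),(402,275),(328,196)],80,st)[:,:2]
print(np.round((p-C)@RM,1)); print(sf(),inc(-8,62,67))"
```

```text
[[-23.4  78.1]
 [-23.4  46.8]
 [ 21.6  48.1]
 [-21.1  19.1]
 [ 21.6  59. ]]
[-12.8  66.2 146.9] [0.52 0.41 7.99 0.04 0.26 0.1 ]
```

move_arm --pt "0.3 0.2 2 0 0 0" --pt "0.3 0.2 4 0 0 0" --pt "0.3 0.2 6 0 0 0" --pt "0.3 0.2 7.5 0 0 0" --pt "0.3 0.2 8.1 0 0 0" --pt "0.3 0.2 8.1 0 0 0" --pt "0.3 0.2 8.1 0 0 0"

```text
clock: 12.25
eef_pos: [636.1, 52.2, 67.2]
tool_rot: [3.14, 0.002, 0.066]
force: [-0.0, -0.6, -0.3]
width: 42.8
```

move_arm --pt "0 0 0 0 0 0" --pt "0 0 0 0 0 0" --pt "0 0 0 0 0 0" --pt "0 0 0 0 0 0" --pt "0 0 0 0 0 0" --grip -1

```text
clock: 12.75
eef_pos: [636.6, 52.1, 67.8]
tool_rot: [3.14, 0.001, 0.065]
force: [-1.2, -0.5, 6.5]
width: 30.3
```

```bash
python3 -c "
from h import *
st=ctrl.read_state(); print(st['clock'],sf(),st['width'],st['force'])
cv2.imwrite('pics/w4.png',eyes.get_image('wrist')[100:480,100:540,::-1])"
```

```text
12.75 [-8.3 62.2 67.8] 30.259917999274997 [-1.19888693 -0.50284378  6.51872112]
```

View pics/w4.png

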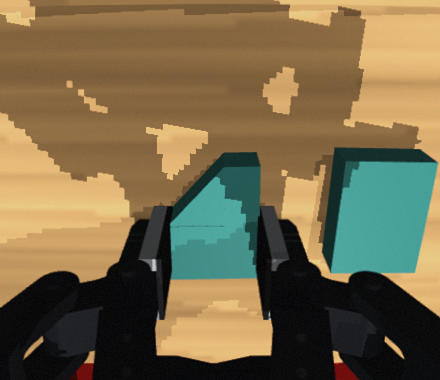

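Blank held between the pads (30 mm), neighbour untouched. Sliding it 9 cm forward.

move_arm --pt "-0.5 0 0 0 0 0" --pt "-1 0 0 0 0 0" --pt "-1.5 0 0 0 0 0" --pt "-2 0 0 0 0 0" --pt "-2.5 0 0 0 0 0" --pt "-3 0 0 0 0 0" --pt "-3.5 0 0 0 0 0" --pt "-4 0 0 0 0 0" --pt "-4.5 0 0 0 0 0" --pt "-5 0 0 0 0 0" --pt "-5.5 0 0 0 0 0" --pt "-6 0 0 0 0 0" --pt "-6.5 0 0 0 0 0" --pt "-7 0 0 0 0 0" --pt "-7.5 0 0 0 0 0" --pt "-8 0 0 0 0 0" --pt "-8.5 0 0 0 0 0" --pt "-9 0 0 0 0 0" --pt "-9 0 0 0 0 0" --pt "-9 0 0 0 0 0"

```text
clock: 14.8
eef_pos: [546.0, 45.9, 67.5]
tool_rot: [3.14, 0.002, 0.065]
force: [0.8, -0.4, 7.8]
width: 30.6
```

move_arm --pt "0 0 0 0 0 0" --pt "0 0 0 0 0 0" --pt "0 0 0 0 0 0" --pt "0 0 0 0 0 0" --pt "0 0 0 0 0 0" --pt "0 0 0 0 0 0" --pt "0 0 0 0 0 0" --grip 0.1

```text
clock: 15.5
eef_pos: [545.8, 46.3, 66.7]
tool_rot: [3.14, 0.003, 0.065]
force: [0.4, 0.2, 0.3]
width: 46.8
```

move_arm --pt "0 0 -4 0 0 0" --pt "0 0 -8 0 0 0" --pt "3 0 -9 0 0 0" --pt "6 0 -9 0 0 0" --pt "9 0 -9 0 0 0" --pt "9 0 -9 0 0 0" --pt "9 0 -9 0 0 0"

```text
clock: 16.2
eef_pos: [635.4, 52.2, 155.9]
tool_rot: [3.14, 0.004, 0.065]
force: [0.0, -0.0, -0.5]
width: 46.9
```

```bash
python3 -c "
from h import *
st=ctrl.read_state(); print(st['clock'],sf(),inc(-225,0,150))
cv2.imwrite('pics/t5.png',cv2.resize(eyes.get_image('top')[150:310,220:430,::-1],None,fx=3.5,fy=3.5))"
```

```text
16.2 [ -9.4  62.4 155.9] [-21.56   6.24   0.7    0.11   0.25   0.  ]
```

View pics/t5.png

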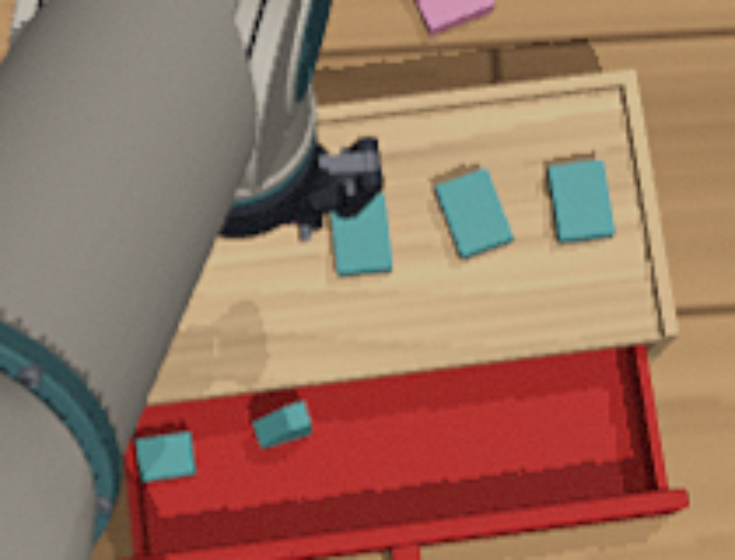

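The chipped blank is in the drawer at (282,425) but looks tilted or standing on end. A closer look is needed before shutting.

move_arm --pt "-5 0.5 0 0 0 0" --pt "-10 1 0 0 0 0" --pt "-15 1.5 0 0 0 0" --pt "-19 1.5 0.5 0 0 0" --pt "-19 1.5 0.5 0 0 0" --pt "-19 1.5 0.5 0 0 0" --pt "-19 1.5 0.5 0 0 0" --pt "-19 1.5 0.5 0 0 0" --grip -1

```text
clock: 17.05
eef_pos: [448.5, 25.0, 152.2]
tool_rot: [3.14, 0.002, 0.066]
force: [0.5, -0.8, 0.5]
width: -0.4
```

```bash
python3 -c "
from h import *
st=ctrl.read_state(); print(st['clock'],sf())
np.save('st6.npy',st,allow_pickle=True)
cv2.imwrite('pics/w6.png',eyes.get_image('wrist')[:,:,::-1])"
```

```text
17.05 [-197.7   47.6  152.2]
```

View pics/w6.png

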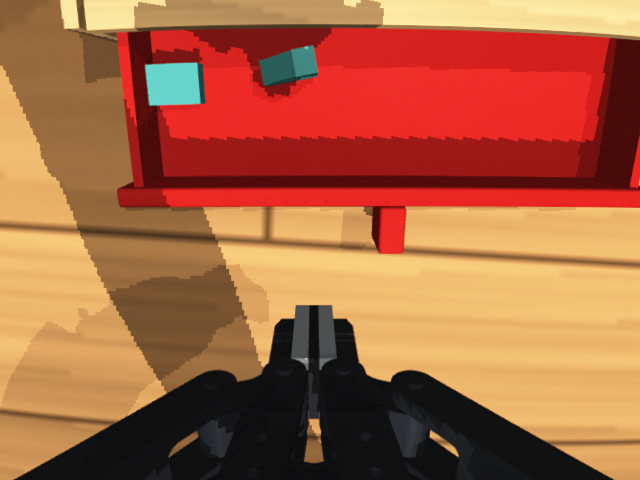

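```bash
python3 -c "
from h import *
im=cv2.imread('pics/w6.png')
for v in range(42,92,2):
    print(v,''.join((' ' if im[v,u,0]<im[v,u,2] else chr(97+min(25,int(im[v,u,1])//8))) for u in range(256,324)))
"
```

```text
42                                                                     
44                                                                     
46                                                   stnnprro          
48                                          mnoprrrwwxzsrrrrq          
50                                   kprrqrrrrrrrrrrrrrrrrrrq          
52                             jklmllloqrrqqrrrrrrqrrrrqrqqrrp         
54                        klllllllllllnqrrqqrrrrrrrrqqqrrrqrrq         
56                  kllmlmlllmllmlllllmprqqrqrrrrrrrqqqrqrrrrq         
58            klllmmmmlllllllllllllllmlnqqqqqrrrrqrqrqrrrrrrrrp        
60     klllmmlmllllllmllllllmllllmllmmlmpqqrqqqrrrrrqrrrrrrrrrp        
62     lmlllllllllmmlllllmlllllllllllllmoqrrqqqrrrrrqrqrrrrrrqq        
64     lmllllllllllllmlllmllllllllllllllnqrqqqqqqrqrqqqrrrqqrrrp       
66      lllllllllllllllllmllllllmlmlllllmprrqrrrqqrrrrrrqrrrqrrq       
68      lmmllllmllllllllmllmllllllllllllloqqqrqrrqrrqrrqrrrrrrrq       
70      jllllllmlllllllmlllllllllllmlmlklmqrrqqqqqqqrrrrrrrrrqrr       
72       mlmllllllmmllmlmllllmlmmllllmlkklpqrqrrqqqqqqrrrrrqqqqo       
74       llllmllllmlmlllllllllllllmllllklloqqqrrrqqqqonmljihhhgg       
76       jllllmlllmlllllllmlmllllmlmmllllkjnmmjiiihghllilmmlmmmm       
78        lmmllmlllllllllmlllmlllljjhhgggghiggghmnmmmm                 
80        jlmmlllmllmlllllljihgghihhihggggg                            
82         llmlllllkjihiiiihgggggf                                     
84         kmnkkjhgggff                                                
86                                                                     
88                                                                     
90
```

```bash
python3 -c "
from h import *
st=np.load('st6.npy',allow_pickle=True).item()
# top face corners (assumed z=54): rear-left,rear-right,front-right,front-left ; slant low end z=32; bottom? ; stand edge ; panel inner top
uv=[(292,51),(312,46),(317,74),(297,78),(260,60),(265,84),(270,28),(255,187)]
z=np.array([54,54,54,54,32,32,66,50])
print(np.round((pix2w('wrist',uv,z,st)[:,:2]-C)@RM,1))"
```

```text
[[ -92.1   58.6]
 [ -89.7   48.1]
 [-103.7   45.5]
 [-105.7   56.1]
 [ -94.7   78. ]
 [-108.    75.5]
 [ -82.6   68.8]
 [-165.4   81.2]]
```

The numbers fit the chipped blank standing on its front end: 14 mm thick, top at z ≈ 54, about 10 mm in front of the stand edge. There is no room for a finger behind it. Closing slowly, the stand's front should tip it flat towards the panel, where there is 59 mm free. I'll grip the tab so I can go back if needed, close partway and check.

```bash
python3 -c "
from h import *
print(inc(-195,0.3,20))"
```

```text
[ 0.32  4.7  13.22  0.12  0.13  0.03]
```

move_arm --pt "0.3 2.5 0 0 0 0" --pt "0.3 4.7 0 0 0 0" --pt "0.3 4.7 0 0 0 0" --pt "0.3 4.7 1 0 0 0" --pt "0.3 4.7 5 0 0 0" --pt "0.3 4.7 9 0 0 0" --pt "0.3 4.7 12 0 0 0" --pt "0.3 4.7 13.1 0 0 0" --pt "0.3 4.7 13.1 0 0 0" --grip 0.1

```text
clock: 18.0
eef_pos: [451.3, -21.0, 18.9]
tool_rot: [3.141, 0.008, 0.066]
force: [-0.3, 0.1, 0.0]
width: 47.0
```

move_arm --pt "0 0 0 0 0 0" --pt "0 0 0 0 0 0" --pt "0 0 0 0 0 0" --pt "0 0 0 0 0 0" --pt "0 0 0 0 0 0" --pt "0 0 0 0 0 0" --grip -1

```text
clock: 18.6
eef_pos: [453.8, -22.3, 21.9]
tool_rot: [3.139, 0.001, 0.065]
force: [0.2, -1.3, 6.7]
width: 15.2
```

move_arm --pt "0.3 0 0 0 0 0" --pt "0.6 0 0 0 0 0" --pt "0.9 0 0 0 0 0" --pt "1.2 0 0 0 0 0" --pt "1.5 0 0 0 0 0" --pt "1.8 0 0 0 0 0" --pt "2.1 0 0 0 0 0" --pt "2.4 0 0 0 0 0" --pt "2.7 0 0 0 0 0" --pt "2.7 0 0 0 0 0" --pt "2.7 0 0 0 0 0"

```text
clock: 19.7
eef_pos: [480.9, -20.5, 21.9]
tool_rot: [3.139, 0.001, 0.065]
force: [0.9, -2.1, 7.2]
width: 14.8
```

```bash
python3 -c "
from h import *
st=ctrl.read_state(); print(st['clock'],sf(),st['width'],st['force'])
np.save('st7.npy',st,allow_pickle=True)
im=eyes.get_image('wrist')[:,:,::-1].copy(); cv2.imwrite('pics/w7.png',im)
b,g,r=[im[:,:,i].astype(int) for i in range(3)]
m=((g>r+15)&(b>r+15)).astype(np.uint8); n,l,s,c=cv2.connectedComponentsWithStats(m)
for i in range(1,n):
    if s[i,4]>40: print(s[i])
tm=eyes.get_image('top')[:,:,::-1].copy(); cv2.imwrite('pics/t7.png',tm)
"
```

```text
19.7 [-168.4   -0.    21.9] 14.825823342574951 [ 0.86707484 -2.07352663  7.17957461]
[ 60  73  78  11 493]
```

The chipped blank is already out of sight under the stand's top with no added force, so it clears the edge. The short blank is just going under as well. Continuing to close slowly.

move_arm --pt "0.3 0 0 0 0 0" --pt "0.6 0 0 0 0 0" --pt "0.9 0 0 0 0 0" --pt "1.2 0 0 0 0 0" --pt "1.5 0 0 0 0 0" --pt "1.8 0 0 0 0 0" --pt "2.1 0 0 0 0 0" --pt "2.4 0 0 0 0 0" --pt "2.7 0 0 0 0 0" --pt "3 0 0 0 0 0" --pt "3.3 0 0 0 0 0" --pt "3.6 0 0 0 0 0" --pt "3.9 0 0 0 0 0" --pt "4.2 0 0 0 0 0" --pt "4.5 0 0 0 0 0" --pt "4.8 0 0 0 0 0" --pt "5.1 0 0 0 0 0" --pt "5.4 0 0 0 0 0" --pt "5.6 0 0 0 0 0" --pt "5.6 0 0 0 0 0"

```text
clock: 21.8
eef_pos: [536.7, -16.8, 21.9]
tool_rot: [3.14, 0.001, 0.065]
force: [-0.3, -2.4, 7.5]
width: 15.0
```

move_arm --pt "0.2 0 0 0 0 0" --pt "0.4 0 0 0 0 0" --pt "0.5 0 0 0 0 0" --pt "0.5 0 0 0 0 0" --pt "0.5 0 0 0 0 0"

```text
clock: 22.3
eef_pos: [538.3, -16.6, 21.9]
tool_rot: [3.141, 0.007, 0.065]
force: [-7.7, -1.8, 14.0]
width: 15.4
```

The stop is felt after about 84.5 mm of travel. Releasing, lifting clear and checking.

move_arm --pt "-0.2 0 0 0 0 0" --pt "-0.2 0 0 0 0 0" --pt "-0.2 0 0 0 0 0" --pt "-0.2 0 0 0 0 0" --pt "-0.2 0 0 0 0 0" --grip 0.1

```text
clock: 22.8
eef_pos: [538.8, -16.1, 20.7]
tool_rot: [3.14, 0.003, 0.066]
force: [0.2, 0.6, -0.7]
width: 47.0
```

move_arm --pt "0 0 -4 0 0 0" --pt "0 0 -8 0 0 0" --pt "-4 0 -11 0 0 0" --pt "-8 0 -11 0 0 0" --pt "-10 0 -11 0 0 0" --pt "-10 0 -11 0 0 0" --pt "-10 0 -11 0 0 0"

```text
clock: 23.5
eef_pos: [440.2, -22.6, 131.4]
tool_rot: [3.14, 0.002, 0.066]
force: [0.4, 0.1, -0.4]
width: 47.0
```

```bash
python3 -c "
from h import *
st=ctrl.read_state(); print(st['clock'],sf(),st['force'])
np.save('st8.npy',st,allow_pickle=True)
w=eyes.get_image('wrist')[:,:,::-1]
im=eyes.get_image('top')[:,:,::-1].copy()
cv2.imwrite('pics/w8.png',w);cv2.imwrite('pics/t8.png',im)
t=cv2.resize(im[150:310,220:430],(400,305)); cv2.imwrite('pics/f.png',np.vstack([t,cv2.resize(w,(400,294))]))
h=cv2.cvtColor(im,cv2.COLOR_BGR2HSV); m=cv2.inRange(h,(80,80,60),(100,255,255)); n,l,s,c=cv2.connectedComponentsWithStats(m)
for i in range(1,n):
    if s[i,4]>50: print(c[i],s[i,4])
"
```

```text
23.5 [-209.1    0.6  131.4] [ 0.4158194   0.0994781  -0.40346764]
[385.53709199 207.07121662] 337
[354.89425982 210.58006042] 331
[322.82822086 216.6993865 ] 326
[496.55434783 295.98913043] 184
[254.48920863 373.34532374] 139
[315.18660969 398.4031339 ] 702
```

View pics/f.png

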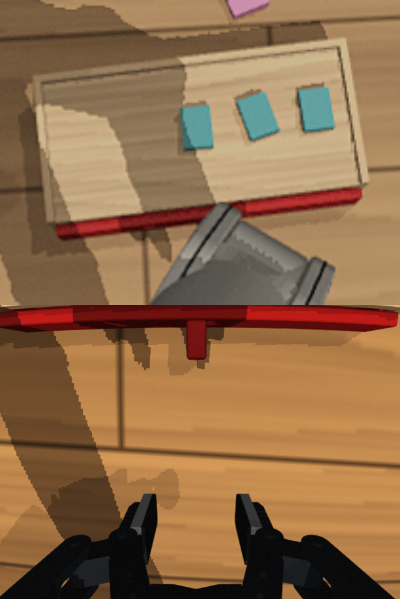

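Final view: three sound blanks unmoved (centroids within 0.2 px), drawer flush with the stand, no other blank visible. A numeric check of the tab, then I hand in.

```bash
python3 -c "
from h import *
st=np.load('st8.npy',allow_pickle=True).item()
im=cv2.imread('pics/w8.png').astype(int); col=(im[:,315,2]>1.8*im[:,315,1])&(im[:,315,2]>120)
v=np.nonzero(col)[0]; print(v.min(),v.max())
p=pix2w('wrist',[(315,v.max()-20),(315,25),(315,v.max())],50,st)[:,:2]; print(np.round((p-C)@RM,1))
"
```

```text
34 57
[[ -98.7   -0.3]
 [ -93.3   -0.3]
 [-107.9   -0.3]]
```

```bash
python3 -c "
from h import *
st=np.load('st8.npy',allow_pickle=True).item(); s1=np.load('st1.npy',allow_pickle=True).item()
im=cv2.imread('pics/w8.png'); 
for u in (150,250,314,320,400): print(u,[im[v,u,2] if im[v,u,2]>1.8*im[v,u,1] else 0 for v in range(0,100,3)])
i1=cv2.imread('pics/w1.png'); print([i1[v,311,2] if i1[v,311,2]>1.8*i1[v,311,1] else 0 for v in range(180,280,3)])
print([i1[v,400,2] if i1[v,400,2]>1.8*i1[v,400,1] else 0 for v in range(180,280,3)])
f=lambda n,vv,s:print(np.round((pix2w('wrist',[(317,v) for v in vv],50,s)[:,:2]-C)@RM,1)[:,0])
f('w',range(0,100,6),st); f('w',range(180,280,6),s1)
"
```

```text
150 [np.uint8(84), np.uint8(76), np.uint8(85), np.uint8(85), np.uint8(112), np.uint8(112), np.uint8(112), np.uint8(113), np.uint8(93), np.uint8(50), np.uint8(42), np.uint8(42), np.uint8(44), np.uint8(104), 0, 0, 0, 0, 0, 0, 0, 0, 0, 0, 0, 0, 0, 0, 0, 0, 0, 0, 0, 0]
250 [np.uint8(74), np.uint8(83), np.uint8(82), np.uint8(111), np.uint8(111), np.uint8(112), np.uint8(110), np.uint8(96), np.uint8(52), np.uint8(43), np.uint8(40), np.uint8(41), np.uint8(95), 0, 0, 0, 0, 0, 0, 0, 0, 0, 0, 0, 0, 0, 0, 0, 0, 0, 0, 0, 0, 0]
314 [np.uint8(79), np.uint8(81), np.uint8(82), np.uint8(108), np.uint8(116), np.uint8(113), np.uint8(113), np.uint8(90), np.uint8(51), np.uint8(115), np.uint8(118), np.uint8(119), np.uint8(115), np.uint8(119), np.uint8(120), np.uint8(116), np.uint8(117), np.uint8(117), np.uint8(118), np.uint8(116), np.uint8(116), np.uint8(116), np.uint8(114), np.uint8(114), np.uint8(116), np.uint8(115), np.uint8(112), np.uint8(112), np.uint8(110), np.uint8(66), 0, 0, 0, 0]
320 [np.uint8(80), np.uint8(83), np.uint8(83), np.uint8(109), np.uint8(112), np.uint8(111), np.uint8(110), np.uint8(90)
[... 854 characters left out ...]
np.uint8(206), np.uint8(207), np.uint8(206), np.uint8(208), np.uint8(207), np.uint8(209), np.uint8(208), np.uint8(209), np.uint8(208), np.uint8(209), np.uint8(208), np.uint8(210), np.uint8(202), 0, 0, 0]
[0, np.uint8(85), np.uint8(62), np.uint8(61), np.uint8(63), np.uint8(64), np.uint8(65), np.uint8(140), np.uint8(204), np.uint8(204), np.uint8(205), np.uint8(205), np.uint8(206), np.uint8(190), 0, 0, 0, 0, 0, 0, 0, 0, 0, 0, 0, 0, 0, 0, 0, 0, 0, 0, 0, 0]
[ -82.1  -84.8  -87.4  -90.1  -92.8  -95.6  -98.3 -101.  -103.8 -106.6
 -109.3 -112.1 -115.  -117.8 -120.6 -123.5 -126.4]
[ -82.6  -85.8  -89.   -92.3  -95.5  -98.9 -102.2 -105.5 -108.9 -112.4
 -115.8 -119.3 -122.8 -126.4 -130.  -133.6 -137.2]
```

```bash
python3 -c "
from h import *
print(ctrl.finish_job())"
```

```text
the job is handed in; nothing more can be done
None
```

The job is done and handed in at about 23.5 s of the allowed 62 s; no verdict was reported.

**What I did:** I pulled the drawer out by its tab. I pushed the short blank off the front edge with closed fingers. I slid the chipped blank off while lightly holding it at its sides. Then I pushed the drawer shut by the tab until it met the stop, released it and backed the arm away.

**Last checks that passed:**
- The panel front measured x ≈ -92 mm and the tab end x ≈ -122 mm in the stand frame, which match a fully shut drawer.
- The three sound blanks are within about 0.2 px of where they started in the top view, and the gripper was clear with no force on it.

**Less certain:**
- The chipped blank came to rest standing on end in the drawer. It went under the stand's top with no added force, so I expect it still stands or has fallen over inside. I could not see it or the short blank once the drawer was shut.
- I did not measure whether the chunk, loupe and dop stick stayed put, but the arm passed well above the chunk on the approach and never worked near the other two.

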